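# Key the cleaner bottle in its dock and open the push-and-turn cap

### The arm

A 7-joint arm with a two-finger parallel gripper is mounted at the origin on a cart in front of the work surface, level with it; the furniture and walls round the work are solid. World frame = base frame: x ahead of the robot, y to its left, z up, the work surface at z = 0. Lengths are in m, angles in rad, forces in N, time in s.
With the tool pointing down it reaches from about 0.4 to 0.85 m from the base axis. Payload 4.5 kg.
Tool frame: the origin (TCP) lies on the centre line of the jaws, within the pads' length; the fingertips stand 11 mm ahead of it and the grasp point (between the pads) lies 8 mm behind it; z points along the fingers, y is the direction in which the jaws open and shut (so a half turn about z gives the same grasp; the last joint's range is limited). The gripper opens to 88 mm and grips with 3 to 60 N. Pads are 18 mm wide; open, the fingers measure 123 mm over their backs; the gripper's body (75 mm by 187 mm) begins 45 mm behind the grasp point.
Start: joints at [1.36, 0.689, -0.195, 1.565, 0.157, 0.902, -0.215], TCP at [0.152, -0.606, 0.25] pointing down, gripper open.
Joint ranges: [-3.01, 3.01], [-0.46, 2.08], [-1.47, 1.51], [0.13, 2.56], [-1, 4.14], [0.04, 2.09], [-2.66, 2.66]. Speed limits (rad/s): [2.57, 2.57, 3.14, 3.14, 3.14, 3.14, 3.14].

### API

Orientations are given as a unit quaternion [x, y, z, w].
In Python, from plant import r, snapshot gives the robot as it stands.
- The arm moves only by the tool drive_tool, never from a script. Its argument "commands" is a list of rows, each an object of numbers: "wx", "wy", "wz": the turn, a rotation vector about the tool's x, y, z in rad; "dx", "dy", "dz": the shift along the tool's x, y, z in m; "claw": the opening, from 0 (shut) to 1 (fully open). A call has 1 to 12 rows; each row shifts and turns the commanded pose from where the row before left it, along the tool's axes as they then stand; what a row does not reach is not made up. A row lasts 1/10 s, in which the tool goes at most 50 mm and 8.59 degrees, less where a joint would pass 70% of its speed; a pose out of reach is approached as far as the arm can. A call is refused whole if a number of a shift passes 0.05 or a number of a turn 0.15, either way. A call with a gripper value outside its range is refused whole. The fingers move at their own pace and stop on an object; "grip_force" is the grip in N (left out, the last holds). Time passes only in rows, so rows that do not move let the fingers close. It gives the time, the measured TCP pose, the force and the opening at its end, in the units of the state.
- r.get_state(): the state, without advancing time (a new reading comes with each control period).
- snapshot(name): name is "scene" or "top" or "wrist"; returns a dict with "color" (420x560x3 uint8, red, green, blue), "fx", "fy", "cx", "cy" (pixels), "dist" ([k1, k2, p1, p2, k3] as OpenCV has them; the pictures are not rectified), "world_to_cam" (4x4, takes a point from world to camera coordinates); the wrist camera has in their place "T_tool_cam" (4x4, takes a point from camera to tool coordinates, whose origin is the TCP and whose axes are the flange's). Camera axes: x right, y up, looking along -z (the intrinsics and any distortion apply to the point x, -y, -z); pixel columns grow to the right and rows downward; lengths in m; the calibration is good to about 2 mm. A picture is of the moment at which its call begins: read the wrist's pose just before it. There is no depth.
- r.finish_job(): hands the job in, once; it reports no verdict.
The state is a dict: "clock": time; "q": joint angles; "qd": joint speeds; "joint_torque": joint torques, N m; "tool_pos": TCP position; "eef_rot": TCP orientation; "contact_force": force on the tool from outside, world axes, zero at the start; "moment": the same for the moment, N m; "opening": opening from 0.0 (shut) to 1.0 (fully open).
Only numpy, scipy, OpenCV 4.12 (cv2) and the standard library are available. Lean on these libraries where they do the work, as an engineer would, in place of code of your own. Each camera call takes 0.05 s, during which the arm holds its last target. There are 200 camera calls.

### The job

The cleaner bottle turns loosely in its dock, so first lower the keeper plate over the dock's two pins, fork toward the bottle and round the bar at its foot, until it lies flush, and let go of it. Then press the red safety cap down, keep it pressed while you turn it anticlockwise about 70 degrees, and lift it straight off. Finish still holding the cap upright and still over the bottle, its rim about 6 cm above the neck (at least 4), with the plate still flush and everything else on the worktop left alone.

Things in the scene. Friction and masses are not known exactly. Their poses are not given: they have to be found in the camera images.
- keeper_grip (a point): Centre of the upright black grip (34 along x, 14 along y, 40 mm tall) in the middle of the loose keeper plate; 28 mm above the plate's underside, 20 mm above its top. Pinch it across y. Axes as the plate's.
- keeper: Keeper plate, aluminium, 100 (x) x 44 (y) x 8 mm, 0.25 kg, starts flat on the worktop. Two 15 mm through holes 36 mm either side of the middle along x; a fork of two prongs, each 14 wide, reaches 57 mm from the middle on the +y side, gap 28 mm. Origin: middle of the underside.
- dock_seat (a point): Where the middle of the plate's underside rests on the dock's top: midway between the two pins (each 36 mm away along x). A flush plate has its grip centre 28 mm above this point, axes parallel to this point's, prongs (+y) toward the bottle, whose axis is 135 mm away along +y.
- dock: Fixed grey dock slab, 130 (x) x 235 (y) x 6 mm thick, with two upright steel pins, diameter 12, tapered at the tip, rising 24 mm above its top. Origin on the worktop under the bottle's axis; axes parallel to the seat's.
- neck_top (a point): Top centre of the neck of the white round bottle (diameter 92, blue band), 110 mm above the dock's top; turns with the bottle. The shoulder is 56 (outside) to 71 mm (at the neck) above the dock's top. A dark key bar, 24 wide and 10 mm high, lies at its foot along -y, out to 100 mm from the axis; the plate's prongs go either side of it.
- cap_mid (a point): Centre, half-way up, of the red ribbed push-and-turn cap, a cup upside down: outer diameter 56, height 34 mm, 0.04 kg. x points to the white line on its top. Locked, it lies 3 mm below the neck's top with x parallel to the bottle's x; it is free to lift when turned 60 to 80 degrees anticlockwise from above (solid stop at about 83; no turn clockwise).
- cap: The same red cap; origin at the centre of its lower rim, 17 mm below its centre. A spring pushes it up with 4 N, rising to 12 N at the bottom of its 9 mm press travel; it must be at least 6 mm down to turn, and be kept down until turned about 70 degrees.
- bottle (a joint): Turn of the bottle in the dock (rad, anticlockwise from above positive, 0 = key bar straight between the pins, as it starts). The bottle cannot lift out but turns easily by hand until the plate is fitted; the fitted plate leaves about 0.03 rad of play.
- piston_1: Bystander: bright alloy piston standing on its skirt, diameter 60, height 54 mm. Origin at the centre of its underside. Leave it alone.
- brake_pad_1: Bystander: dark brake pad lying flat, 42 x 84 x 12 mm. Origin at the centre of its underside. Leave it alone.
- bearing_1: Bystander: ball bearing lying flat, diameter 47, height 14 mm. Origin at the centre of its underside. Leave it alone.
- spanner_17: Bystander: combination spanner lying flat, 31 x 200 x 9 mm. Origin at the centre of its underside. Leave it alone.
- tape_roll: Bystander: roll of black tape lying flat, diameter 66, height 19 mm. Origin at the centre of its underside. Leave it alone.
- sprocket_small: Bystander: small steel sprocket lying flat, diameter 68, height 13 mm. Origin at the centre of its underside. Leave it alone.
- wood_block: Bystander: softwood block lying flat, 45 x 120 x 35 mm. Origin at the centre of its underside. Leave it alone.
Things that resemble listed ones, but are neither listed nor needed, are in the scene too. Of the things that look like the cap, the middle-sized one is meant.

How it is judged:
On the way, in this order (a step that is already met when the one before it is completed fails the run):
1. the keeper plate lies flush over the pins and is let go (z of keeper_grip in the frame of dock_seat between 0.0255 and 0.0305 m and horizontal distance between keeper_grip and dock_seat below 0.004 m and angle between the x axis of keeper_grip and the x axis of dock_seat, either way round below 0.06 rad and angle between keeper_grip's own z axis and vertical below 0.04 rad and contact force between keeper and the fingers below 0.1 N), for 0.2 s.
2. the cap, pressed at least 4 mm below its locked height, is turned at least 50 degrees on the bottle, with the plate flush (z of keeper_grip in the frame of dock_seat between 0.0255 and 0.0305 m and horizontal distance between keeper_grip and dock_seat below 0.004 m and angle between the x axis of keeper_grip and the x axis of dock_seat, either way round below 0.06 rad and angle between keeper_grip's own z axis and vertical below 0.04 rad and angle between the x axis of cap_mid and the x axis of neck_top, either way round above 0.87 rad and z of cap_mid in the frame of neck_top below -0.007 m and horizontal distance between cap_mid and neck_top below 0.006 m), for 0.1 s.
At the end, for the whole second after the job is handed in: Fingers hold the cap still and upright (0.2 rad), rim 40 mm or more above the neck, within 30 mm of its axis; the plate is untouched and flush (2.5 mm high, 4 mm sideways, 0.06 rad turn, 0.04 rad tilt); the bottle is within 0.1 rad of its start; bystanders within 3 cm (all of step 1 and z of cap_mid in the frame of neck_top above 0.057 m and horizontal distance between cap_mid and neck_top below 0.03 m and angle between cap_mid's own z axis and vertical below 0.2 rad and contact force between cap and the fingers above 1 N and linear speed of cap below 0.02 m/s and value of joint bottle between -0.1 and 0.1 rad); the arm keeps its last pose, push and grip.
It fails at once if a bystander is moved more than 3 cm (distance of any of piston_1, brake_pad_1, bearing_1, spanner_17, tape_roll, sprocket_small, wood_block from where it was at the start of the episode above 0.03 m).
It fails at once if the bottle is turned in the dock by more than 0.5 rad (value of joint bottle above 0.5 rad or value of joint bottle below -0.5 rad).
It also fails if it takes over 58 s, if anything falls off the work surface, if the arm or the gripper's body presses on something with over 40 N, if the wrist force passes 120 N, or if a joint passes its speed limit or range.

## Working session

There is one attempt and no reset: what is moved stays moved. The work goes in short steps, Python scripts to look and compute and a tool call to move; the robot and the scene stay as the last step left them, time stands still between calls to the robot, and variables do not carry over. Pictures are saved under pics/ and viewed, on a budget of 10 in all, crops included, one or two more only if the job needs it, and the job is handed in when it is done.

Besides the shell and the picture viewer there is one more tool, called after "Emit:" as name(argument=value, ...) on one line, values as JSON. drive_tool: Moves the arm, as the interface text tells. Its arguments: {"type":"object","properties":{"commands":{"type":"array","items":{"type":"object","properties":{"wx":{"type":"number"},"wy":{"type":"number"},"wz":{"type":"number"},"dx":{"type":"number"},"dy":{"type":"number"},"dz":{"type":"number"},"claw":{"type":"number"}}}},"grip_force":{"type":"number"}},"required":["commands"]}

```bash
ls; mkdir -p pics
cat > h.py <<'E'
import numpy as np, cv2
from plant import r, snapshot
from scipy.spatial.transform import Rotation as R
def cam(name):
    s=r.get_state(); d=snapshot(name)
    if name=="wrist":
        T=np.eye(4);T[:3,:3]=R.from_quat(s["eef_rot"]).as_matrix();T[:3,3]=s["tool_pos"]
        c2w=T@np.array(d["T_tool_cam"])
    else: c2w=np.linalg.inv(np.array(d["world_to_cam"]))
    K=np.array([[d["fx"],0,d["cx"]],[0,d["fy"],d["cy"]],[0,0,1.]])
    return dict(im=cv2.cvtColor(np.asarray(d["color"]),cv2.COLOR_RGB2BGR),K=K,dist=np.array(d["dist"],float),c2w=c2w)
def ray(c,px,z):
    u=cv2.undistortPoints(np.array(px,float).reshape(-1,1,2),c["K"],c["dist"]).reshape(-1,2)
    v=np.c_[u[:,0],-u[:,1],-np.ones(len(u))]@c["c2w"][:3,:3].T
    o=c["c2w"][:3,3]
    return o+v*((z-o[2])/v[:,2])[:,None]
def proj(c,P):
    w=np.linalg.inv(c["c2w"]); p=np.atleast_2d(P)@w[:3,:3].T+w[:3,3]
    p=p*[1,-1,-1]
    return cv2.projectPoints(p,np.zeros(3),np.zeros(3),c["K"],c["dist"])[0].reshape(-1,2)
E
python3 - <<'E'
from h import *
import pickle
print(r.get_state())
C={n:cam(n) for n in("scene","top")}
pickle.dump(C,open("c0.pkl","wb"))
for n in C:
  cv2.imwrite(f"pics/{n}0.png",C[n]["im"]); print(n,C[n]["c2w"][:3,3],C[n]["K"][0,0])
E
```

```text
pics
{'clock': 0.0, 'q': array([ 1.35982286,  0.6899469 , -0.19453572,  1.56635198,  0.15730547,
        0.90248541, -0.21510192]), 'qd': array([ 0.00030614, -0.00184521,  0.00035501,  0.00068667, -0.00048823,
       -0.00023189, -0.00098379]), 'joint_torque': array([ 3.31159363e-04, -5.27571845e+01, -1.26696132e+00, -1.53434050e+01,
       -5.26464405e-02,  6.50269838e-03,  1.59306910e-04]), 'tool_pos': array([ 0.15127593, -0.60578654,  0.24893159]), 'eef_rot': array([ 9.92513359e-01,  1.22132813e-01, -1.70867013e-04, -8.82657456e-04]), 'contact_force': array([ 0.16622958,  0.599206  , -0.29166826]), 'moment': array([-0.09215807, -0.0002774 , -0.01170205]), 'opening': 1.0004675569469337}
scene [ 0.12892036 -1.51671726  1.00436746] 533.5600073901142
top [0.38692521 0.09914828 1.47239586] 396.25575738357105
```

```bash
python3 -c "
import cv2
a=cv2.imread('pics/scene0.png');b=cv2.imread('pics/top0.png')
cv2.imwrite('pics/s0b.png',cv2.resize(a,(800,600)));cv2.imwrite('pics/t0b.png',cv2.resize(b,(800,600)))"
```

```text
(no output)
```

View pics/s0b.png

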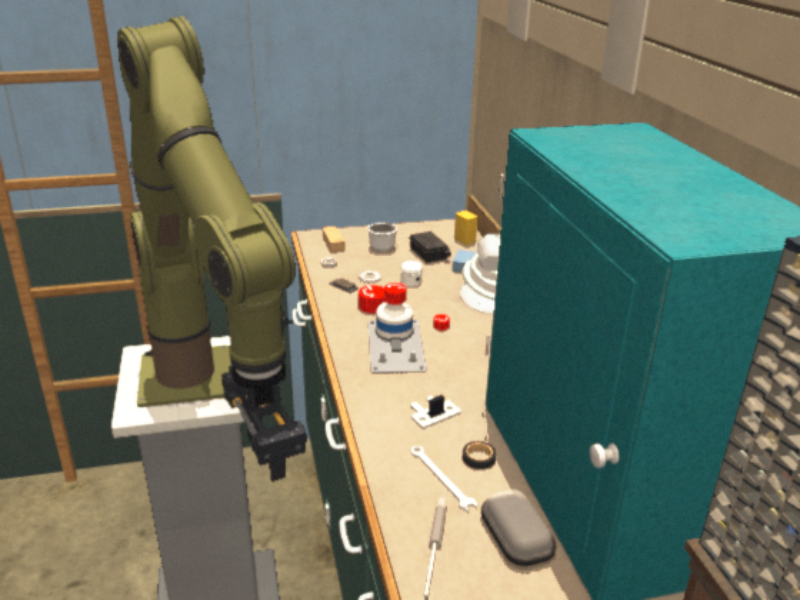

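View pics/t0b.png

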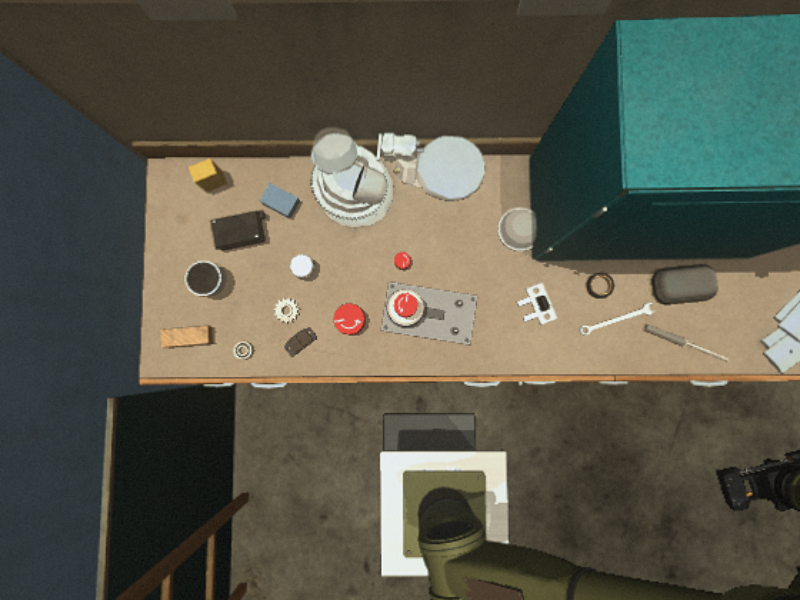

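Scene view (800 px): the bottle with its cap is at (395,300), the keeper at (437,408), and the dock pins at about (383,358) and (412,358). In the top view, three things could be taken for the cap: large red (349,319), the red cap on the bottle (406,305) and small red (402,261). The middle-sized one is on the bottle. The keeper's grip is at (543,303), with its prongs to the left, toward the bottle. Next I get rough positions.

Run:
```python
from h import *
import pickle
C=pickle.load(open("c0.pkl","rb")); c=C["top"]; s=C["scene"]
f=.7
for n,p,z in [("capS",(402,261),.03),("cap",(406,305),.147),("capL",(349,319),.04),("grip",(543,303),.048),("pinA",(459,302),.03),("pinB",(455,331),.03),("corner",(477,293),.006),("corner",(468,344),.006),("corner",(381,332),.006),("corner",(389,282),.006),("tape",(600,285),.02)]:
    print(n,ray(c,[np.array(p)*f],z)[0].round(3))
# red blobs
for cc,nm in((c,"top"),(s,"scene")):
    h=cv2.cvtColor(cc["im"],cv2.COLOR_BGR2HSV)
    m=(((h[...,0]<8)|(h[...,0]>172))&(h[...,1]>170)&(h[...,2]>90)).astype(np.uint8)
    n,l,st,ce=cv2.connectedComponentsWithStats(m)
    for i in range(1,n):
        if st[i,4]>25: print(nm,ce[i].round(1),st[i])
```

```text
capS [0.634 0.097 0.03 ]
cap [0.509 0.088 0.147]
capL [0.484 0.232 0.04 ]
grip [ 0.52  -0.257  0.048]
pinA [ 0.526 -0.048  0.03 ]
pinB [ 0.452 -0.037  0.03 ]
corner [ 0.552 -0.098  0.006]
corner [ 0.42  -0.072  0.006]
corner [0.452 0.153 0.006]
corner [0.583 0.131 0.006]
tape [ 0.568 -0.41   0.02 ]
top [280.9 182. ] [276 177  12  11  83]
top [284.  213.4] [276 205  16  17 162]
top [244.2 222.4] [234 213  22  21 307]
scene [266.  207.8] [251 200  33  19 415]
scene [308.6 225.4] [304 220  11  11  90]
```

Emit:
drive_tool(commands=[{"dz": 0.0}])

```text
validation failed for argument at $.co...
```

Emit:
drive_tool(commands=[{"wz": -0.12,"claw": 1},{"dx": 0.0396,"dy": -0.0224,"dz": -0.0045},{"dx": 0.0396,"dy": -0.0224,"dz": -0.0045},{"dx": 0.0396,"dy": -0.0224,"dz": -0.0045},{"dx": 0.0396,"dy": -0.0224,"dz": -0.0045},{"dx": 0.0396,"dy": -0.0224,"dz": -0.0045},{"dx": 0.0396,"dy": -0.0224,"dz": -0.0045},{"dx": 0.0396,"dy": -0.0224,"dz": -0.0045},{"dx": 0.0396,"dy": -0.0224,"dz": -0.0045},{"dx": 0.0396,"dy": -0.0224,"dz": -0.0045},{"dx": 0.0396,"dy": -0.0224,"dz": -0.0045},{"dx": 0.0396,"dy": -0.0224,"dz": -0.0045}], grip_force=20)

```text
validation failed for argument at $.co...
```

Run:
```python
from h import *
import pickle
c=cam("wrist"); pickle.dump(c,open("w1.pkl","wb")); s=r.get_state()
print(s["clock"],s["tool_pos"],R.from_quat(s["eef_rot"]).as_matrix().round(3)); print(c["c2w"].round(3),c["K"],c["dist"])
for n,P in (("grip",(.52,-.257,.048)),("pinA",(.526,-.048,.03)),("pinB",(.452,-.037,.03)),("cap",(.509,.088,.147))): print(n,proj(c,P).round())
cv2.imwrite("pics/w1.png",cv2.resize(c["im"],(800,600)))
```

```text
0.15 [ 0.15133439 -0.60593357  0.24912454] [[ 0.97   0.242 -0.   ]
 [ 0.242 -0.97   0.001]
 [-0.    -0.001 -1.   ]]
[[ 0.244  0.93   0.275  0.223]
 [-0.97   0.234  0.068 -0.586]
 [-0.001 -0.283  0.959  0.384]
 [ 0.     0.     0.     1.   ]] [[324.41949297   0.         271.85646182]
 [  0.         324.41949297 208.42580492]
 [  0.           0.           1.        ]] [-0.0656314  0.         0.         0.         0.       ]
grip [[  38. -218.]]
pinA [[ 24. -73.]]
pinB [[ -61. -100.]]
cap [[5128. 4294.]]
```

View pics/w1.png

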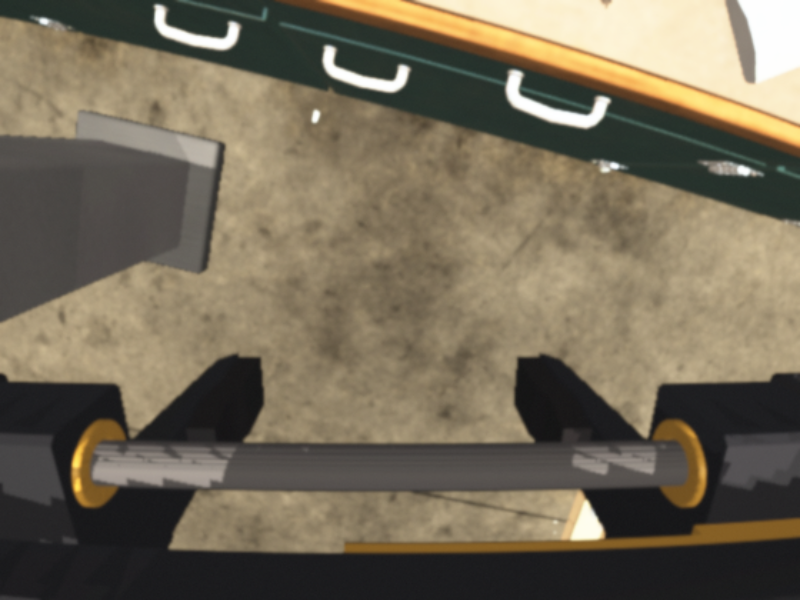

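The wrist view shows only the floor and the cabinet front, because the move was refused. I'll try again with all the fields filled in.

Emit:
drive_tool(commands=[{"wx": 0.0,"wy": 0.0,"wz": -0.12,"dx": 0.0,"dy": 0.0,"dz": 0.0,"claw": 1.0}])

```text
clock: 0.25
tool_pos: [0.1515, -0.6061, 0.2494]
eef_rot: [0.983, 0.183, -0.0, -0.0]
contact_force: [0.5, -0.1, -0.6]
opening: 1.0
```

Emit:
drive_tool(commands=[{"wx": 0,"wy": 0,"wz": 0,"dx": 0.0396,"dy": -0.0224,"dz": -0.0045,"claw": 1},{"wx": 0,"wy": 0,"wz": 0,"dx": 0.0396,"dy": -0.0224,"dz": -0.0045,"claw": 1},{"wx": 0,"wy": 0,"wz": 0,"dx": 0.0396,"dy": -0.0224,"dz": -0.0045,"claw": 1},{"wx": 0,"wy": 0,"wz": 0,"dx": 0.0396,"dy": -0.0224,"dz": -0.0045,"claw": 1},{"wx": 0,"wy": 0,"wz": 0,"dx": 0.0396,"dy": -0.0224,"dz": -0.0045,"claw": 1},{"wx": 0,"wy": 0,"wz": 0,"dx": 0.0396,"dy": -0.0224,"dz": -0.0045,"claw": 1},{"wx": 0,"wy": 0,"wz": 0,"dx": 0.0396,"dy": -0.0224,"dz": -0.0045,"claw": 1},{"wx": 0,"wy": 0,"wz": 0,"dx": 0.0396,"dy": -0.0224,"dz": -0.0045,"claw": 1},{"wx": 0,"wy": 0,"wz": 0,"dx": 0.0396,"dy": -0.0224,"dz": -0.0045,"claw": 1},{"wx": 0,"wy": 0,"wz": 0,"dx": 0.0396,"dy": -0.0224,"dz": -0.0045,"claw": 1},{"wx": 0,"wy": 0,"wz": 0,"dx": 0.0396,"dy": -0.0224,"dz": -0.0045,"claw": 1}], grip_force=20)

```text
clock: 1.35
tool_pos: [0.4713, -0.2192, 0.2993]
eef_rot: [0.983, 0.181, -0.0, 0.0]
contact_force: [0.2, -1.1, -0.5]
opening: 1.0
```

Run:
```python
from h import *
import pickle
c=cam("wrist"); pickle.dump(c,open("w2.pkl","wb")); s=r.get_state()
print(s["clock"],s["tool_pos"],s["q"].round(2))
for n,P in (("grip",(.52,-.257,.048)),("pinA",(.526,-.048,.03)),("pinB",(.452,-.037,.03)),("cap",(.509,.088,.147))): print(n,proj(c,P).round()*800/560)
cv2.imwrite("pics/w2.png",cv2.resize(c["im"],(800,600)))
```

```text
1.4 [ 0.47802769 -0.21051781  0.30037979] [ 0.48  0.49 -0.23  1.81  0.14  0.85 -1.01]
grip [[454.28571429 214.28571429]]
pinA [[221.42857143 115.71428571]]
pinB [[185.71428571 195.71428571]]
cap [[-57.14285714  52.85714286]]
```

View pics/w2.png

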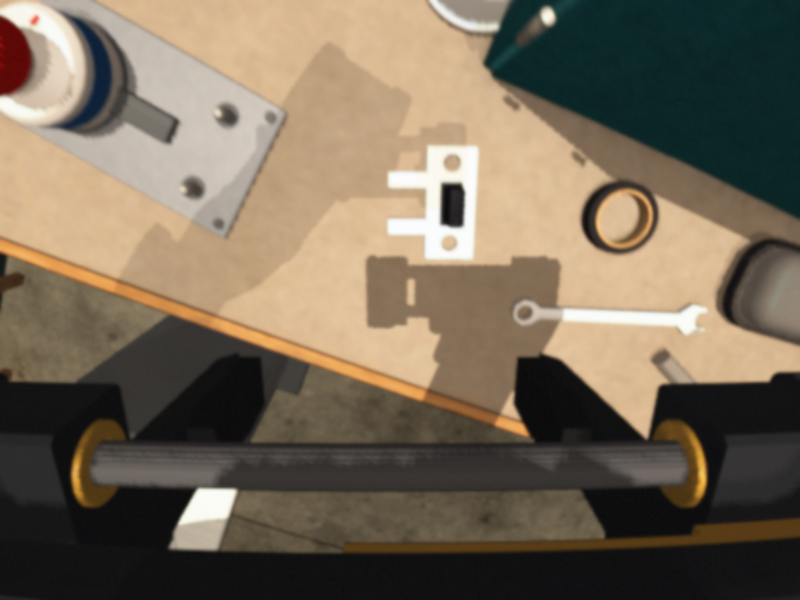

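The wrist view shows the plate: holes at about (452,162) and (448,243), grip at (453,205), prongs to the left. The dock pins are at (226,113) and (192,187), with the key bar between them pointing at the plate. The cap on the bottle is at top left. I'll measure from a still frame.

Run:
```python
from h import *
import pickle
c=cam("wrist"); pickle.dump(c,open("w3.pkl","wb")); s=r.get_state()
print(s["tool_pos"],s["eef_rot"],s["qd"].round(3))
g=c["im"].min(2)
m=(g>185).astype(np.uint8)
cs,hi=cv2.findContours(m,cv2.RETR_CCOMP,cv2.CHAIN_APPROX_NONE)
for i,k in enumerate(cs):
    a=cv2.contourArea(k)
    if a>25:
        M=cv2.moments(k); p=(M["m10"]/M["m00"],M["m01"]/M["m00"])
        if 230<p[0]<380 and 60<p[1]<220: print(hi[0][i],a,np.round(p,1),ray(c,[p],.008)[0].round(4), cv2.minAreaRect(k))
# dark grip top
d=((c["im"].max(2)<45)*1).astype(np.uint8); d[:, :280]=0; d[:110]=0; d[180:]=0; d[:,345:]=0
k=max(cv2.findContours(d,cv2.RETR_EXTERNAL,cv2.CHAIN_APPROX_NONE)[0],key=cv2.contourArea); print("grip",cv2.minAreaRect(k))
z=cv2.resize(c["im"][40:190,90:370],None,fx=2.85,fy=2.85,interpolation=cv2.INTER_CUBIC); cv2.imwrite("pics/w3.png",z)
```

```text
[ 0.47560305 -0.21362233  0.29992155] [ 0.9822844   0.18737021  0.00282615 -0.00132929] [ 0.079 -0.003  0.09   0.045  0.039  0.011  0.054]
[10  5  7 -1] 3088.0 [315.3 151.5] [ 0.5249 -0.251   0.008 ] ((308.2389221191406, 151.11329650878906), (61.66865921020508, 76.05599212646484), 1.7357046604156494)
[ 8 -1 -1  6] 104.0 [318.9 180.1] [ 0.4917 -0.2708  0.008 ] ((319.0000305175781, 180.0), (11.31370735168457, 11.31370735168457), 45.0)
[ 9  7 -1  6] 592.0 [321.6 153.9] [ 0.5251 -0.26    0.008 ] ((322.0, 154.0), (20.0, 34.0), 0.0)
[-1  8 -1  6] 133.0 [321.5 124.6] [ 0.5593 -0.2447  0.008 ] ((321.5000305175781, 124.5000228881836), (12.727920532226562, 12.727920532226562), 45.0)
grip ((321.689697265625, 153.7241668701172), (13.453369140625, 27.072826385498047), 4.763641834259033)
```

View pics/w3.png

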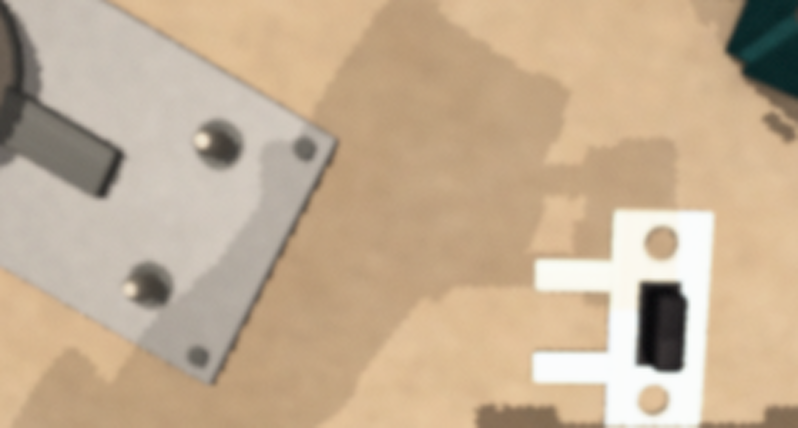

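The crop shows the pin tips at crop (204,140) and (133,288), which are clear, and the bar end at (110,175). The plate's holes are measured 72.5 mm apart, so the fit is consistent. I'll settle, then move over the grip.

Emit:
drive_tool(commands=[{"wx": 0,"wy": 0,"wz": 0,"dx": 0.0,"dy": 0.03,"dz": 0.03,"claw": 1},{"wx": 0,"wy": 0,"wz": 0,"dx": 0.0,"dy": 0.03,"dz": 0.03,"claw": 1},{"wx": 0,"wy": 0,"wz": 0,"dx": 0.03,"dy": 0,"dz": 0.03,"claw": 1},{"wx": 0,"wy": 0,"wz": 0,"dx": 0,"dy": 0,"dz": 0.03,"claw": 1},{"wx": 0,"wy": 0,"wz": 0,"dx": 0,"dy": 0,"dz": 0.0,"claw": 1},{"wx": 0,"wy": 0,"wz": 0,"dx": 0,"dy": 0,"dz": 0,"claw": 1},{"wx": 0,"wy": 0,"wz": 0,"dx": 0,"dy": 0,"dz": 0,"claw": 1}], grip_force=20)

```text
clock: 2.15
tool_pos: [0.5202, -0.267, 0.1808]
eef_rot: [0.983, 0.181, 0.001, 0.001]
contact_force: [-0.1, 0.2, 0.7]
opening: 0.998
```

```bash
cat >> h.py <<'E'
def plate(c,lo=185,z=.008,box=None):
    m=(c["im"].min(2)>lo).astype(np.uint8)
    if box: b=np.zeros_like(m); b[box[1]:box[3],box[0]:box[2]]=1; m*=b
    cs,hi=cv2.findContours(m,cv2.RETR_CCOMP,cv2.CHAIN_APPROX_NONE); out=[]
    for i,k in enumerate(cs):
        a=cv2.contourArea(k)
        if a>40 and hi[0][i][3]>=0:
            M=cv2.moments(k); p=(M["m10"]/M["m00"],M["m01"]/M["m00"]); out.append((a,np.round(p,1),ray(c,[p],z)[0].round(4)))
    return out
def st():
    s=r.get_state(); Rm=R.from_quat(s["eef_rot"]).as_matrix()
    print("t",round(s["clock"],2),"pos",s["tool_pos"].round(4),"yaw",np.arctan2(Rm[1,0],Rm[0,0]).round(4),"zax",Rm[:,2].round(4),"F",s["contact_force"].round(1),"open",round(s["opening"],3),"qd",abs(s["qd"]).max().round(3)); return s
E
python3 - <<'E'
from h import *
import pickle
c=cam("wrist"); st(); pickle.dump(c,open("w4.pkl","wb"))
for p in plate(c): print(*p)
w=pickle.load(open("w3.pkl","rb")); print(ray(w,[(161.6,89.1),(136.7,141.1)],.030).round(4))
E
```

```text
t 2.2 pos [ 0.5204 -0.267   0.181 ] yaw 0.3639 zax [ 0.0025 -0.0016 -1.    ] F [ 0.3 -0.2 -0.3] open 0.999 qd 0.005
258.0 [265.9 147. ] [ 0.5587 -0.2452  0.008 ]
[[ 0.5267 -0.0471  0.03  ]
 [ 0.4563 -0.0358  0.03  ]]
```

Emit:
drive_tool(commands=[{"wx": 0,"wy": 0,"wz": 0,"dx": 0.0078,"dy": -0.0067,"dz": 0.0,"claw": 1},{"wx": 0,"wy": 0,"wz": 0,"dx": 0,"dy": 0,"dz": 0.04,"claw": 1},{"wx": 0,"wy": 0,"wz": 0,"dx": 0,"dy": 0,"dz": 0.04,"claw": 1},{"wx": 0,"wy": 0,"wz": 0,"dx": 0,"dy": 0,"dz": 0.03,"claw": 1},{"wx": 0,"wy": 0,"wz": 0,"dx": 0,"dy": 0,"dz": 0.02,"claw": 1},{"wx": 0,"wy": 0,"wz": 0,"dx": 0,"dy": 0,"dz": 0.02,"claw": 1},{"wx": 0,"wy": 0,"wz": 0,"dx": 0,"dy": 0,"dz": 0,"claw": 1},{"wx": 0,"wy": 0,"wz": 0,"dx": 0,"dy": 0,"dz": 0,"claw": 1},{"wx": 0,"wy": 0,"wz": 0,"dx": 0,"dy": 0,"dz": 0,"claw": 1}], grip_force=20)

```text
clock: 3.1
tool_pos: [0.526, -0.2573, 0.0307]
eef_rot: [0.983, 0.181, 0.001, 0.001]
contact_force: [-0.8, -0.7, -0.2]
opening: 0.999
```

Emit:
drive_tool(commands=[{"wx": 0,"wy": 0,"wz": 0,"dx": 0,"dy": 0,"dz": 0,"claw": 0},{"wx": 0,"wy": 0,"wz": 0,"dx": 0,"dy": 0,"dz": 0,"claw": 0},{"wx": 0,"wy": 0,"wz": 0,"dx": 0,"dy": 0,"dz": 0,"claw": 0},{"wx": 0,"wy": 0,"wz": 0,"dx": 0,"dy": 0,"dz": 0,"claw": 0},{"wx": 0,"wy": 0,"wz": 0,"dx": 0,"dy": 0,"dz": 0,"claw": 0},{"wx": 0,"wy": 0,"wz": 0,"dx": 0,"dy": 0,"dz": 0,"claw": 0},{"wx": 0,"wy": 0,"wz": 0,"dx": 0,"dy": 0,"dz": 0,"claw": 0},{"wx": 0,"wy": 0,"wz": 0,"dx": 0,"dy": 0,"dz": 0,"claw": 0},{"wx": 0,"wy": 0,"wz": 0,"dx": 0,"dy": 0,"dz": 0,"claw": 0},{"wx": 0,"wy": 0,"wz": 0,"dx": 0,"dy": 0,"dz": 0,"claw": 0}], grip_force=30)

```text
clock: 4.1
tool_pos: [0.525, -0.2574, 0.0292]
eef_rot: [0.983, 0.181, 0.0, 0.0]
contact_force: [0.3, -0.9, -0.9]
opening: 0.157
```

Emit:
drive_tool(commands=[{"wx": 0,"wy": 0,"wz": 0,"dx": 0,"dy": 0,"dz": -0.01,"claw": 0},{"wx": 0,"wy": 0,"wz": 0,"dx": 0,"dy": 0,"dz": -0.03,"claw": 0},{"wx": 0,"wy": 0,"wz": 0,"dx": 0,"dy": 0,"dz": -0.03,"claw": 0},{"wx": 0,"wy": 0,"wz": 0,"dx": 0,"dy": 0,"dz": -0.03,"claw": 0},{"wx": 0,"wy": 0,"wz": 0.131,"dx": 0,"dy": 0,"dz": 0,"claw": 0},{"wx": 0,"wy": 0,"wz": 0.131,"dx": 0,"dy": 0,"dz": 0,"claw": 0},{"wx": 0,"wy": 0,"wz": 0.131,"dx": 0,"dy": 0,"dz": 0,"claw": 0},{"wx": 0,"wy": 0,"wz": 0.131,"dx": 0,"dy": 0,"dz": 0,"claw": 0},{"wx": 0,"wy": 0,"wz": 0,"dx": -0.034,"dy": 0,"dz": 0,"claw": 0},{"wx": 0,"wy": 0,"wz": 0,"dx": -0.034,"dy": -0.03,"dz": 0,"claw": 0},{"wx": 0,"wy": 0,"wz": 0,"dx": 0,"dy": -0.034,"dz": 0,"claw": 0},{"wx": 0,"wy": 0,"wz": 0,"dx": 0,"dy": -0.034,"dz": 0,"claw": 0}], grip_force=30)

```text
clock: 5.3
tool_pos: [0.4718, -0.1488, 0.1298]
eef_rot: [0.997, -0.08, -0.001, -0.0]
contact_force: [0.6, -0.0, -2.3]
opening: 0.158
```

Emit:
drive_tool(commands=[{"wx": 0,"wy": 0,"wz": 0,"dx": 0,"dy": 0,"dz": 0,"claw": 0},{"wx": 0,"wy": 0,"wz": 0,"dx": 0,"dy": 0,"dz": 0,"claw": 0},{"wx": 0,"wy": 0,"wz": 0,"dx": 0,"dy": 0,"dz": 0,"claw": 0},{"wx": 0,"wy": 0,"wz": 0,"dx": 0,"dy": 0,"dz": 0,"claw": 0}])

```text
clock: 5.7
tool_pos: [0.473, -0.151, 0.1294]
eef_rot: [0.997, -0.081, 0.0, 0.0]
contact_force: [-0.2, 0.2, -1.6]
opening: 0.156
```

Run:
```python
from h import *
import pickle
c=cam("wrist"); s=st(); pickle.dump(c,open("w5.pkl","wb"))
z=s["tool_pos"][2]-.029+.008
for p in plate(c,z=z): print(*p)
print(proj(c,[(.5267,-.0471,.03),(.4563,-.0358,.03)]))
cv2.imwrite("pics/w5.png",cv2.resize(c["im"],(800,600),interpolation=cv2.INTER_CUBIC))
```

```text
t 5.75 pos [ 0.473  -0.1509  0.1293] yaw -0.1614 zax [-1.e-04 -7.e-04 -1.e+00] F [-0.5 -0.3 -2.7] open 0.161 qd 0.004
217.5 [528.9 187.2] [ 0.4903 -0.2861  0.1083]
[[123.26426519 166.30759458]
 [134.79870015 255.35042131]]
```

View pics/w5.png

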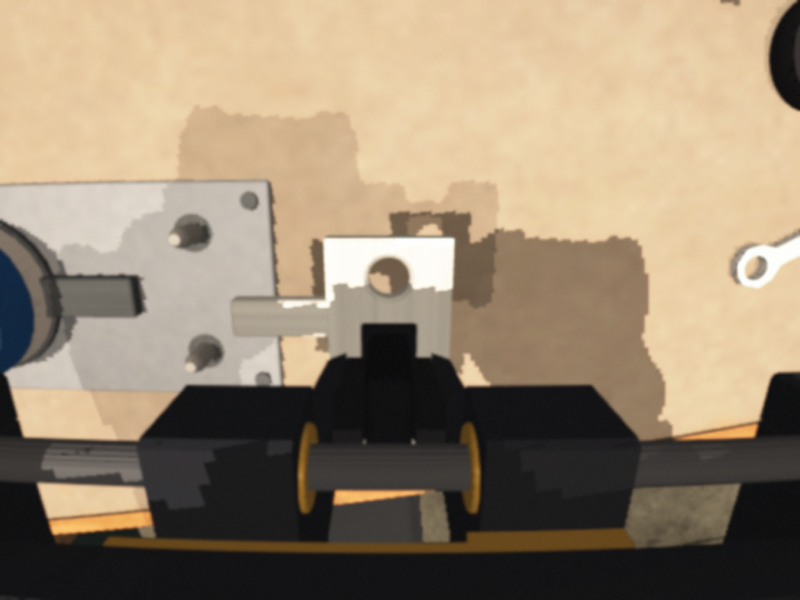

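The view shows the pin tips at (175,239) and (193,366), within 1 px of where they were predicted. The held plate is square to the image, with its front hole at (388,278). I'll work out the offset between the hole and the pins.

Run:
```python
from h import *
import pickle
c=pickle.load(open("w5.pkl","rb")); f=.7
yaw=-.1614; p0=np.array([.473,-.1509]); xt=np.array([np.cos(yaw),np.sin(yaw)]); yt=np.array([np.sin(yaw),-np.cos(yaw)])
hole=ray(c,[np.array((388,277.5))*f],.1293-.021)[0]; 
pA,pB=ray(c,np.array([(175,239),(193,366)])*f,.030); 
T=lambda P:(((P[:2]-p0)@xt).round(4),((P[:2]-p0)@yt).round(4))
ed=ray(c,np.array([(323,237),(455,237),(452,350),(327,350)])*f,.1293-.021)
print("hole",T(hole),"pins",T(pA),T(pB),"angle",np.arctan2(*(pA-pB)[[1,0]]), "dist",np.linalg.norm((pA-pB)[:2]))
print("edges",[T(e) for e in ed])
dk=ray(c,np.array([(268,181),(281,390)])*f,.006); print("dock end edge dir",np.arctan2(*(dk[0]-dk[1])[[1,0]]),T(dk[0]),T(dk[1]))
dk=ray(c,np.array([(5,185),(268,181)])*f,.006); d=dk[1]-dk[0]; print("side",np.arctan2(d[1],d[0])+np.pi/2)
```

```text
hole (np.float64(0.0345), np.float64(-0.0019)) pins (np.float64(0.0356), np.float64(-0.1117)) (np.float64(-0.0357), np.float64(-0.1108)) angle -0.14764976125373988 dist 0.07131474160043527
edges [(np.float64(0.0486), np.float64(-0.024)), (np.float64(0.0487), np.float64(0.0207)), (np.float64(0.0074), np.float64(0.0214)), (np.float64(0.0074), np.float64(-0.0241))]
dock end edge dir -0.16835132914892686 (np.float64(0.0634), np.float64(-0.0674)) (np.float64(-0.0627), np.float64(-0.0683))
side -0.16497178985161232
```

Emit:
drive_tool(commands=[{"wx": 0,"wy": 0,"wz": 0,"dx": 0.0015,"dy": -0.0274,"dz": 0,"claw": 0},{"wx": 0,"wy": 0,"wz": 0,"dx": 0,"dy": -0.0274,"dz": 0,"claw": 0},{"wx": 0,"wy": 0,"wz": 0,"dx": 0,"dy": -0.0274,"dz": 0.01,"claw": 0},{"wx": 0,"wy": 0,"wz": 0,"dx": 0,"dy": -0.0272,"dz": 0.02,"claw": 0},{"wx": 0,"wy": 0,"wz": 0,"dx": 0,"dy": 0,"dz": 0.02,"claw": 0},{"wx": 0,"wy": 0,"wz": 0,"dx": 0,"dy": 0,"dz": 0.016,"claw": 0},{"wx": 0,"wy": 0,"wz": 0,"dx": 0,"dy": 0,"dz": 0,"claw": 0},{"wx": 0,"wy": 0,"wz": 0,"dx": 0,"dy": 0,"dz": 0,"claw": 0},{"wx": 0,"wy": 0,"wz": 0,"dx": 0,"dy": 0,"dz": 0,"claw": 0}], grip_force=30)

```text
clock: 6.65
tool_pos: [0.4926, -0.0424, 0.064]
eef_rot: [0.997, -0.08, 0.001, 0.0]
contact_force: [0.6, 0.3, -2.2]
opening: 0.157
```

Run:
```python
from h import *
import pickle
c=cam("wrist"); st(); pickle.dump(c,open("w6.pkl","wb"))
cv2.imwrite("pics/w6.png",cv2.resize(c["im"][100:310,100:380],None,fx=2.8,fy=2.8,interpolation=cv2.INTER_CUBIC))
```

```text
t 6.7 pos [ 0.4926 -0.0423  0.0641] yaw -0.1601 zax [ 1.6e-03 -3.0e-04 -1.0e+00] F [-0.   0.2 -1.5] open 0.155 qd 0.003
```

View pics/w6.png

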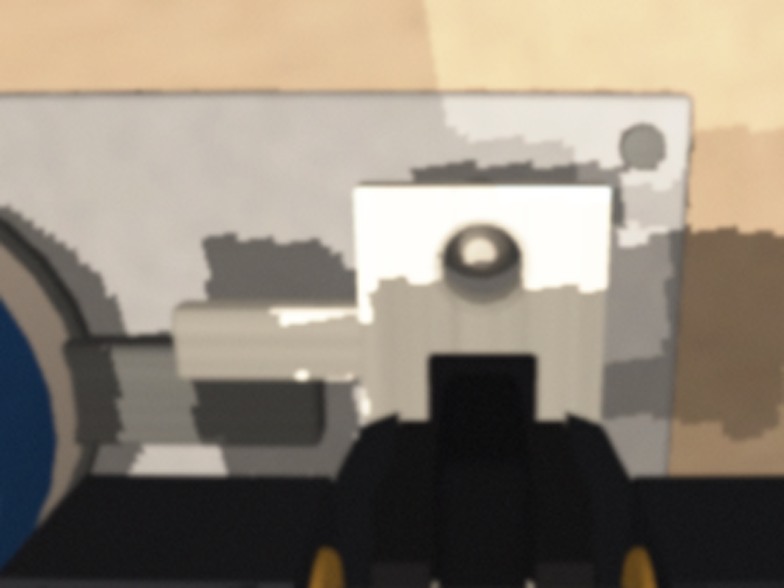

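The view shows the pin tip at crop (479,250) inside the hole, whose centre is at (482,263). I'll check the offset along the slanted line of sight.

Run:
```python
from h import *
import pickle
c=pickle.load(open("w6.pkl","rb")); q=lambda p:np.array([[100+p[0]/2.8,100+p[1]/2.8]])
yaw=-.1601; xt=np.array([np.cos(yaw),np.sin(yaw)]); yt=np.array([np.sin(yaw),-np.cos(yaw)])
d=(ray(c,q((480,250)),.030)-ray(c,q((482,263)),.0431))[0,:2]
print("pin-hole in tool axes",d@xt,d@yt)
```

```text
pin-hole in tool axes -0.0006645972003656359 -0.0003680085625998681
```

Emit:
drive_tool(commands=[{"wx": 0,"wy": 0,"wz": 0,"dx": -0.0005,"dy": -0.0003,"dz": 0.005,"claw": 0},{"wx": 0,"wy": 0,"wz": 0,"dx": 0,"dy": 0,"dz": 0.005,"claw": 0},{"wx": 0,"wy": 0,"wz": 0,"dx": 0,"dy": 0,"dz": 0.005,"claw": 0},{"wx": 0,"wy": 0,"wz": 0,"dx": 0,"dy": 0,"dz": 0,"claw": 0}], grip_force=30)

```text
clock: 7.1
tool_pos: [0.4912, -0.0414, 0.0475]
eef_rot: [0.997, -0.079, -0.001, 0.0]
contact_force: [0.1, -0.1, -2.0]
opening: 0.155
```

Emit:
drive_tool(commands=[{"wx": 0,"wy": 0,"wz": 0,"dx": 0,"dy": 0,"dz": 0.005,"claw": 0},{"wx": 0,"wy": 0,"wz": 0,"dx": 0,"dy": 0,"dz": 0.005,"claw": 0},{"wx": 0,"wy": 0,"wz": 0,"dx": 0,"dy": 0,"dz": 0.003,"claw": 0},{"wx": 0,"wy": 0,"wz": 0,"dx": 0,"dy": 0,"dz": 0,"claw": 0},{"wx": 0,"wy": 0,"wz": 0,"dx": 0,"dy": 0,"dz": 0,"claw": 0}])

```text
clock: 7.6
tool_pos: [0.4915, -0.0414, 0.0352]
eef_rot: [0.997, -0.08, -0.0, 0.0]
contact_force: [-0.9, 0.7, -0.1]
opening: 0.159
```

Emit:
drive_tool(commands=[{"wx": 0,"wy": 0,"wz": 0,"dx": 0,"dy": 0,"dz": 0.001,"claw": 0},{"wx": 0,"wy": 0,"wz": 0,"dx": 0,"dy": 0,"dz": 0,"claw": 0},{"wx": 0,"wy": 0,"wz": 0,"dx": 0,"dy": 0,"dz": 0,"claw": 0.45},{"wx": 0,"wy": 0,"wz": 0,"dx": 0,"dy": 0,"dz": 0,"claw": 0.45},{"wx": 0,"wy": 0,"wz": 0,"dx": 0,"dy": 0,"dz": 0,"claw": 0.45},{"wx": 0,"wy": 0,"wz": 0,"dx": 0,"dy": 0,"dz": 0,"claw": 0.45},{"wx": 0,"wy": 0,"wz": 0,"dx": 0,"dy": 0,"dz": 0,"claw": 0.45},{"wx": 0,"wy": 0,"wz": 0,"dx": 0,"dy": 0,"dz": 0,"claw": 0.45}])

```text
clock: 8.4
tool_pos: [0.4916, -0.0414, 0.0341]
eef_rot: [0.997, -0.08, -0.0, 0.0]
contact_force: [-0.8, 0.3, 0.4]
opening: 0.447
```

Emit:
drive_tool(commands=[{"wx": 0,"wy": 0,"wz": 0,"dx": 0,"dy": 0,"dz": -0.01,"claw": 0.45},{"wx": 0,"wy": 0,"wz": 0,"dx": 0,"dy": 0,"dz": -0.03,"claw": 0.45},{"wx": 0,"wy": 0,"wz": 0,"dx": 0,"dy": 0,"dz": -0.045,"claw": 0.45},{"wx": 0,"wy": 0,"wz": 0,"dx": 0,"dy": 0,"dz": -0.045,"claw": 0.45},{"wx": 0,"wy": 0,"wz": 0,"dx": 0,"dy": 0,"dz": -0.045,"claw": 1},{"wx": 0,"wy": 0,"wz": 0,"dx": 0,"dy": 0,"dz": -0.04,"claw": 1},{"wx": 0,"wy": 0,"wz": 0,"dx": 0.007,"dy": -0.043,"dz": 0,"claw": 1},{"wx": 0,"wy": 0,"wz": 0,"dx": 0,"dy": -0.04,"dz": 0,"claw": 1},{"wx": 0,"wy": 0,"wz": 0,"dx": 0,"dy": 0,"dz": 0,"claw": 1},{"wx": 0,"wy": 0,"wz": 0,"dx": 0,"dy": 0,"dz": 0,"claw": 1},{"wx": 0,"wy": 0,"wz": 0,"dx": 0,"dy": 0,"dz": 0,"claw": 1},{"wx": 0,"wy": 0,"wz": 0,"dx": 0,"dy": 0,"dz": 0,"claw": 1}])

```text
clock: 9.6
tool_pos: [0.5113, 0.0377, 0.2493]
eef_rot: [0.997, -0.081, -0.0, 0.001]
contact_force: [0.4, -0.7, -0.2]
opening: 1.0
```

Run:
```python
from h import *
import pickle
c=cam("wrist"); s=st(); print(s["q"].round(2)); pickle.dump(c,open("w7.pkl","wb"))
h=cv2.cvtColor(c["im"],cv2.COLOR_BGR2HSV)
m=(((h[...,0]<8)|(h[...,0]>172))&(h[...,1]>170)&(h[...,2]>60)).astype(np.uint8)
n,l,stt,ce=cv2.connectedComponentsWithStats(m)
for i in range(1,n):
    if stt[i,4]>80: print(ce[i].round(1),stt[i])
print("pred cap top",proj(c,(.5131,.0918,.130)), "seat pins at .03",proj(c,[(.5267,-.0471,.03),(.4563,-.0358,.03)]))
print(plate(c,z=.014))
cv2.imwrite("pics/w7.png",cv2.resize(c["im"],(800,600),interpolation=cv2.INTER_CUBIC))
```

```text
t 9.65 pos [0.5114 0.0379 0.2492] yaw -0.1617 zax [-4.e-04 -8.e-04 -1.e+00] F [0.3 0.3 0.2] open 1.0 qd 0.007
[-0.22  0.54  0.09  1.91 -0.07  0.69 -1.83]
[195.1  72.6] [ 175   51   43   43 1189]
[210.6 210.5] [ 174  176   69   70 3256]
[111.2 225.7] [  71  193   80   72 3854]
pred cap top [[208.74750073 214.39811479]] seat pins at .03 [[347.77785512 155.70259269]
 [343.88743692 217.81468995]]
[(45.0, array([216.4, 164. ]), array([0.5386, 0.0994, 0.014 ]))]
```

View pics/w7.png

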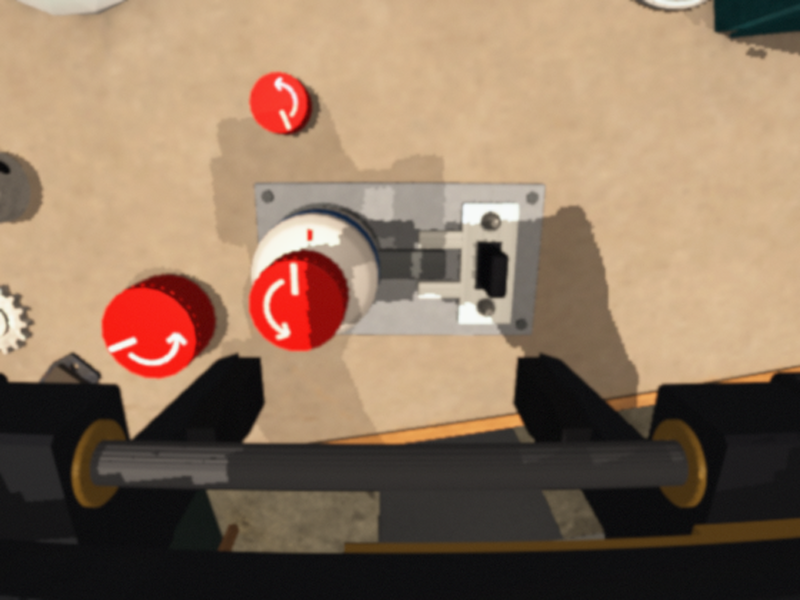

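The plate is flush: both pins show through its holes at (491,221) and (486,307), and the prongs straddle the bar. The wanted cap (medium, on the bottle) is at (299,303), next to the large one at (150,330) and the small one at (280,102). I'll fit the cap circle on its lower-left arc, which the side wall does not affect.

Run:
```python
from h import *
import pickle
from scipy.optimize import least_squares
c=pickle.load(open("w7.pkl","rb"))
h=cv2.cvtColor(c["im"],cv2.COLOR_BGR2HSV)
m=(((h[...,0]<8)|(h[...,0]>172))&(h[...,1]>150)&(h[...,2]>60)).astype(np.uint8)
b=np.zeros_like(m); b[170:250,170:250]=1; m*=b
k=max(cv2.findContours(m,cv2.RETR_EXTERNAL,cv2.CHAIN_APPROX_NONE)[0],key=cv2.contourArea).reshape(-1,2)+0.
a=k[(k[:,1]-212)-(k[:,0]-208)>12]
P=ray(c,a,.130)[:,:2]
for f in (lambda x:np.hypot(*(P-x[:2]).T)-.028,):
    o=least_squares(f,[.513,.092]); print(o.x,np.std(o.fun),len(a))
# plate check: hole centres at z=.014 by eye
q=ray(c,np.array([(491,221),(486,307)])*.7,.014+.0); print(q, q.mean(0))
```

```text
[0.51379366 0.09263185] 0.00039696431828290896 80
[[ 0.52597721 -0.04598056  0.014     ]
 [ 0.4549209  -0.03463961  0.014     ]] [ 0.49044905 -0.04031008  0.014     ]
```

Emit:
drive_tool(commands=[{"wx": 0,"wy": 0,"wz": 0.1317,"dx": 0,"dy": 0,"dz": 0,"claw": 1},{"wx": 0,"wy": 0,"wz": 0.1317,"dx": 0,"dy": 0,"dz": 0,"claw": 1},{"wx": 0,"wy": 0,"wz": 0.1317,"dx": 0,"dy": 0,"dz": 0,"claw": 1},{"wx": 0,"wy": 0,"wz": 0.1317,"dx": 0,"dy": 0,"dz": 0,"claw": 1},{"wx": 0,"wy": 0,"wz": 0.1317,"dx": 0,"dy": 0,"dz": 0,"claw": 1},{"wx": 0,"wy": 0,"wz": 0.1317,"dx": 0,"dy": 0,"dz": 0,"claw": 1},{"wx": 0,"wy": 0,"wz": 0,"dx": 0,"dy": 0,"dz": 0,"claw": 1},{"wx": 0,"wy": 0,"wz": 0,"dx": 0,"dy": 0,"dz": 0,"claw": 1},{"wx": 0,"wy": 0,"wz": 0,"dx": 0,"dy": 0,"dz": 0,"claw": 1}])

```text
clock: 10.55
tool_pos: [0.5117, 0.0391, 0.2492]
eef_rot: [0.89, -0.456, -0.0, -0.0]
contact_force: [-0.5, -0.3, 0.3]
opening: 0.998
```

```bash
python3 -c "
from h import *
s=st(); print(s['q'].round(2))
Rm=R.from_quat(s['eef_rot']).as_matrix()
print(Rm.T@(np.array([.5135,.0915,.2])-s['tool_pos']))"
```

```text
t 10.55 pos [0.5117 0.0391 0.2492] yaw -0.9477 zax [-0.  0. -1.] F [-0.5 -0.3  0.3] open 0.998 qd 0.008
[-0.37  0.56  0.32  1.92 -0.27  0.7  -2.4 ]
[-0.04143857 -0.03205503  0.04922086]
```

Emit:
drive_tool(commands=[{"wx": 0,"wy": 0,"wz": 0,"dx": -0.022,"dy": -0.0164,"dz": 0,"claw": 1},{"wx": 0,"wy": 0,"wz": 0,"dx": -0.0201,"dy": -0.016,"dz": 0,"claw": 1},{"wx": 0,"wy": 0,"wz": 0,"dx": 0,"dy": 0,"dz": 0.04,"claw": 1},{"wx": 0,"wy": 0,"wz": 0,"dx": 0,"dy": 0,"dz": 0.04,"claw": 1},{"wx": 0,"wy": 0,"wz": 0,"dx": 0,"dy": 0,"dz": 0.0,"claw": 1},{"wx": 0,"wy": 0,"wz": 0,"dx": 0,"dy": 0,"dz": 0,"claw": 1},{"wx": 0,"wy": 0,"wz": 0,"dx": 0,"dy": 0,"dz": 0,"claw": 1}])

```text
clock: 11.25
tool_pos: [0.5148, 0.0922, 0.1709]
eef_rot: [0.889, -0.457, 0.001, -0.001]
contact_force: [0.5, 0.2, 0.9]
opening: 1.0
```

```bash
python3 -c "
from h import *
s=st(); print(s['q'].round(2))
Rm=R.from_quat(s['eef_rot']).as_matrix()
print(Rm.T@(np.array([.5135,.0922,.102])-s['tool_pos']))"
```

```text
t 11.25 pos [0.5148 0.0922 0.1709] yaw -0.9498 zax [ 3.1e-03  4.0e-04 -1.0e+00] F [0.5 0.2 0.9] open 1.0 qd 0.013
[-0.42  0.69  0.26  1.97 -0.34  0.52 -2.44]
[-0.00088145  0.00126034  0.06894027]
```

Emit:
drive_tool(commands=[{"wx": 0,"wy": 0,"wz": 0,"dx": -0.0008,"dy": 0.001,"dz": 0.02,"claw": 1},{"wx": 0,"wy": 0,"wz": 0,"dx": 0,"dy": 0,"dz": 0.02,"claw": 1},{"wx": 0,"wy": 0,"wz": 0,"dx": 0,"dy": 0,"dz": 0.02,"claw": 1},{"wx": 0,"wy": 0,"wz": 0,"dx": 0,"dy": 0,"dz": 0.009,"claw": 1},{"wx": 0,"wy": 0,"wz": 0,"dx": 0,"dy": 0,"dz": 0,"claw": 1},{"wx": 0,"wy": 0,"wz": 0,"dx": 0,"dy": 0,"dz": 0,"claw": 1},{"wx": 0,"wy": 0,"wz": 0,"dx": 0,"dy": 0,"dz": 0,"claw": 1}])

```text
clock: 11.95
tool_pos: [0.5131, 0.0927, 0.1014]
eef_rot: [0.889, -0.457, 0.001, -0.001]
contact_force: [-0.4, -0.1, -0.1]
opening: 1.001
```

Emit:
drive_tool(commands=[{"wx": 0,"wy": 0,"wz": 0,"dx": 0,"dy": 0,"dz": 0,"claw": 0.5},{"wx": 0,"wy": 0,"wz": 0,"dx": 0,"dy": 0,"dz": 0,"claw": 0.5},{"wx": 0,"wy": 0,"wz": 0,"dx": 0,"dy": 0,"dz": 0,"claw": 0.5},{"wx": 0,"wy": 0,"wz": 0,"dx": 0,"dy": 0,"dz": 0,"claw": 0.5},{"wx": 0,"wy": 0,"wz": 0,"dx": 0,"dy": 0,"dz": 0,"claw": 0.5},{"wx": 0,"wy": 0,"wz": 0,"dx": 0,"dy": 0,"dz": 0,"claw": 0.5}], grip_force=45)

```text
clock: 12.55
tool_pos: [0.5121, 0.0925, 0.1002]
eef_rot: [0.889, -0.457, -0.0, 0.0]
contact_force: [-1.1, -0.4, 1.3]
opening: 0.624
```

Emit:
drive_tool(commands=[{"wx": 0,"wy": 0,"wz": 0,"dx": 0,"dy": 0,"dz": 0.002,"claw": 0.3},{"wx": 0,"wy": 0,"wz": 0,"dx": 0,"dy": 0,"dz": 0.002,"claw": 0.3},{"wx": 0,"wy": 0,"wz": 0,"dx": 0,"dy": 0,"dz": 0.002,"claw": 0.3},{"wx": 0,"wy": 0,"wz": 0,"dx": 0,"dy": 0,"dz": 0.002,"claw": 0.3},{"wx": 0,"wy": 0,"wz": 0,"dx": 0,"dy": 0,"dz": 0,"claw": 0.3},{"wx": 0,"wy": 0,"wz": 0,"dx": 0,"dy": 0,"dz": 0,"claw": 0.3}], grip_force=45)

```text
clock: 13.15
tool_pos: [0.5121, 0.0925, 0.0927]
eef_rot: [0.889, -0.457, -0.0, -0.0]
contact_force: [-2.5, -0.3, 9.9]
opening: 0.624
```

Emit:
drive_tool(commands=[{"wx": 0,"wy": 0,"wz": 0,"dx": 0,"dy": 0,"dz": 0.001,"claw": 0.3},{"wx": 0,"wy": 0,"wz": -0.08,"dx": 0,"dy": 0,"dz": 0,"claw": 0.3},{"wx": 0,"wy": 0,"wz": -0.08,"dx": 0,"dy": 0,"dz": 0,"claw": 0.3},{"wx": 0,"wy": 0,"wz": -0.08,"dx": 0,"dy": 0,"dz": 0,"claw": 0.3},{"wx": 0,"wy": 0,"wz": -0.08,"dx": 0,"dy": 0,"dz": 0,"claw": 0.3},{"wx": 0,"wy": 0,"wz": 0,"dx": 0,"dy": 0,"dz": 0,"claw": 0.3},{"wx": 0,"wy": 0,"wz": 0,"dx": 0,"dy": 0,"dz": 0,"claw": 0.3}], grip_force=50)

```text
clock: 13.85
tool_pos: [0.5126, 0.0925, 0.0919]
eef_rot: [0.951, -0.31, 0.0, -0.0]
contact_force: [-2.0, -1.4, 10.3]
opening: 0.616
```

```bash
python3 -c "
from h import *
s=st(); print(s['q'].round(2),s['moment'].round(2))"
```

```text
t 13.85 pos [0.5126 0.0925 0.0919] yaw -0.6297 zax [ 1.1e-03  4.0e-04 -1.0e+00] F [-2.  -1.4 10.3] open 0.616 qd 0.004
[-0.33  0.82  0.11  2.01 -0.25  0.32 -2.22] [-0.11  0.36 -0.01]
```

Emit:
drive_tool(commands=[{"wx": 0,"wy": 0,"wz": -0.1,"dx": 0,"dy": 0,"dz": 0,"claw": 0.3},{"wx": 0,"wy": 0,"wz": -0.1,"dx": 0,"dy": 0,"dz": 0,"claw": 0.3},{"wx": 0,"wy": 0,"wz": -0.1,"dx": 0,"dy": 0,"dz": 0,"claw": 0.3},{"wx": 0,"wy": 0,"wz": -0.1,"dx": 0,"dy": 0,"dz": 0,"claw": 0.3},{"wx": 0,"wy": 0,"wz": -0.1,"dx": 0,"dy": 0,"dz": 0,"claw": 0.3},{"wx": 0,"wy": 0,"wz": -0.1,"dx": 0,"dy": 0,"dz": 0,"claw": 0.3},{"wx": 0,"wy": 0,"wz": -0.1,"dx": 0,"dy": 0,"dz": 0,"claw": 0.3},{"wx": 0,"wy": 0,"wz": -0.1,"dx": 0,"dy": 0,"dz": 0,"claw": 0.3},{"wx": 0,"wy": 0,"wz": -0.1,"dx": 0,"dy": 0,"dz": 0,"claw": 0.3},{"wx": 0,"wy": 0,"wz": 0,"dx": 0,"dy": 0,"dz": 0,"claw": 0.3},{"wx": 0,"wy": 0,"wz": 0,"dx": 0,"dy": 0,"dz": 0,"claw": 0.3},{"wx": 0,"wy": 0,"wz": 0,"dx": 0,"dy": 0,"dz": 0,"claw": 0.3}], grip_force=50)

```text
clock: 15.05
tool_pos: [0.5122, 0.0922, 0.0919]
eef_rot: [0.991, 0.135, 0.0, 0.0]
contact_force: [-2.6, -1.9, 10.6]
opening: 0.621
```

Run:
```python
from h import *
c=cam("wrist")
s=st(); print(s['q'].round(2),s['moment'].round(2))
cv2.imwrite("pics/w8.png",cv2.resize(c["im"],(800,600),interpolation=cv2.INTER_CUBIC))
```

```text
t 15.1 pos [0.5122 0.0922 0.0919] yaw 0.2701 zax [ 2.e-04 -4.e-04 -1.e+00] F [-2.5 -1.4 10.6] open 0.619 qd 0.002
[-0.23  0.81 -0.07  2.    0.15  0.33 -1.71] [-0.26  0.42  0.01]
```

View pics/w8.png

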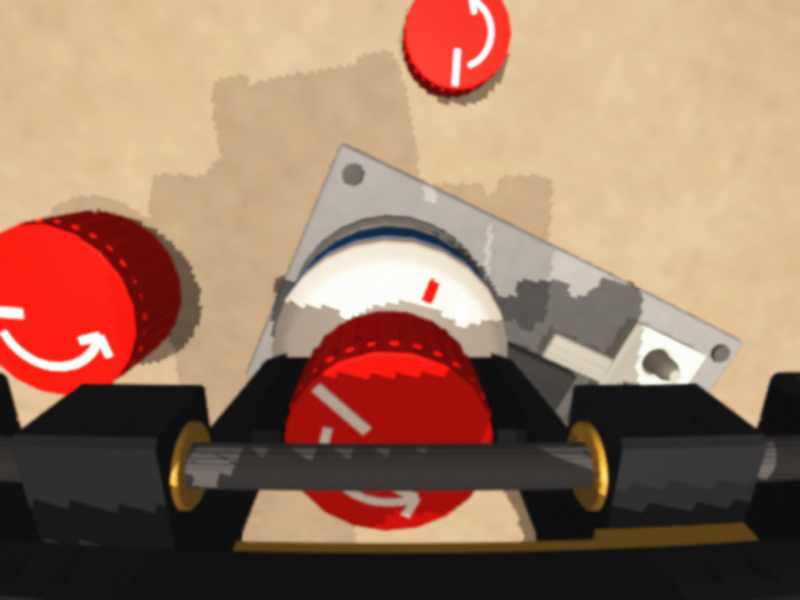

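The cap's line now runs from (368,432) to (317,390), about 70 degrees anticlockwise of the bottle's mark direction. The plate is still seated with its pin through the hole at (660,363). The z moment is about 0 and the upward push is 10.6 N, so I'll lift.

Emit:
drive_tool(commands=[{"wx": 0,"wy": 0,"wz": 0,"dx": 0,"dy": 0,"dz": -0.004,"claw": 0.3},{"wx": 0,"wy": 0,"wz": 0,"dx": 0,"dy": 0,"dz": -0.006,"claw": 0.3},{"wx": 0,"wy": 0,"wz": 0,"dx": 0,"dy": 0,"dz": -0.01,"claw": 0.3},{"wx": 0,"wy": 0,"wz": 0,"dx": 0,"dy": 0,"dz": -0.015,"claw": 0.3},{"wx": 0,"wy": 0,"wz": 0,"dx": 0,"dy": 0,"dz": -0.015,"claw": 0.3},{"wx": 0,"wy": 0,"wz": 0,"dx": 0,"dy": 0,"dz": -0.015,"claw": 0.3},{"wx": 0,"wy": 0,"wz": 0,"dx": 0,"dy": 0,"dz": -0.013,"claw": 0.3},{"wx": 0,"wy": 0,"wz": 0,"dx": 0,"dy": 0,"dz": -0.01,"claw": 0.3},{"wx": 0,"wy": 0,"wz": 0,"dx": 0,"dy": 0,"dz": 0,"claw": 0.3},{"wx": 0,"wy": 0,"wz": 0,"dx": 0,"dy": 0,"dz": 0,"claw": 0.3},{"wx": 0,"wy": 0,"wz": 0,"dx": 0,"dy": 0,"dz": 0,"claw": 0.3},{"wx": 0,"wy": 0,"wz": 0,"dx": 0,"dy": 0,"dz": 0,"claw": 0.3}], grip_force=50)

```text
clock: 16.3
tool_pos: [0.5118, 0.0925, 0.1786]
eef_rot: [0.991, 0.135, -0.001, 0.0]
contact_force: [-0.2, 0.5, -0.8]
opening: 0.622
```

Run:
```python
from h import *
c=cam("wrist"); d=cam("scene")
s=st(); print(s['moment'].round(2))
a=cv2.resize(c["im"],(480,360)); 
u,v=proj(d,(.513,.092,.12))[0].astype(int); print(u,v)
b=cv2.resize(d["im"][v-60:v+60,u-50:u+50],(300,360),interpolation=cv2.INTER_CUBIC)
cv2.imwrite("pics/w9.png",np.hstack([a,b]))
```

```text
t 16.4 pos [0.512  0.0926 0.1787] yaw 0.2707 zax [-9.e-04 -3.e-04 -1.e+00] F [-0.2 -0.6 -0.2] open 0.622 qd 0.002
[ 0.05 -0.05  0.03]
276 202
```

View pics/w9.png

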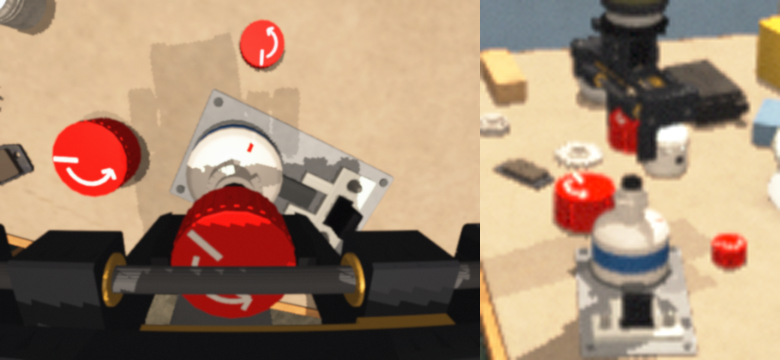

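The cap is off and held level above the bare neck, which shows at about (630,185) in the right pane. The plate is seated on both pins, and the other items are where they were. I'm handing the job in.

```bash
python3 -c "
from h import *
st(); print(r.finish_job()); st()"
```

```text
t 16.4 pos [0.512  0.0926 0.1787] yaw 0.2707 zax [-9.e-04 -3.e-04 -1.e+00] F [-0.2 -0.6 -0.2] open 0.622 qd 0.002
the job is handed in; nothing more can be done
None
the job is handed in; nothing more can be done
```

I lowered the keeper plate over both pins and let go of it. Then I pressed the cap down about 8 mm (about 10.5 N of spring push), turned it 70° anticlockwise and lifted it off. I handed the job in at 16.4 s; it gives no verdict.

**Last checks**
- **Cap:** it is held level and still, gripped at about 55 mm opening. By my estimate its rim is about 6 cm above the neck, and it sits within 2 mm of the neck's axis sideways.
- **Plate:** the last picture shows it still over the pins with its prongs round the bar. I judged "flush" from that and from the tool height at release (34–35 mm, as expected). I did not measure the final height directly.
- **Bottle:** there was almost no twisting force during the turn, and the bottle showed no visible rotation afterwards.
- **Bystanders:** those in the last pictures look unmoved; I did not measure them.

**What went wrong or disagreed**
- My first two move calls were refused because rows must list every field; nothing moved.
- My estimates of the dock's angle differed by up to 0.02 rad, and the two cap-position estimates by about 1 mm. Neither caused trouble.

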